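# Turn the copy-control key to its stop, back, and put it away

## Robot

A 6-joint arm with a two-finger parallel gripper is mounted at the origin on the work surface. World frame = base frame: x ahead of the robot, y to its left, z up, the work surface at z = 0. Lengths are in m, angles in rad, forces in N, time in s.
With the tool pointing down it reaches from about 0.3 to 0.75 m from the base axis. Payload 8.5 kg.
Tool frame: the origin (TCP) lies at the very end of the fingers, on their centre line; the grasp point (between the pads) lies 19 mm behind it; z points along the fingers, y is the direction in which the jaws open and shut (so a half turn about z gives the same grasp; the last joint's range is limited). The gripper opens to 85 mm and grips with 20 to 120 N. Pads are 22 mm wide; open, the fingers measure 114 mm over their backs; the gripper's body (76 mm by 85 mm) begins 54 mm behind the grasp point. The pads swing forward as they close: fully open they stand 13 mm farther back than shut.
Start: joints at [-1.441, 0.381, 1.297, -0, 1.464, -0.215], TCP at [0.186, -0.518, 0.231] pointing down, gripper open.
Joint ranges: [-3.11, 3.11], [-0.89, 2.33], [0.22, 2.48], [-1.42, 4.56], [0.17, 2.85], [-2.88, 2.88]. Speed limits (rad/s): [2.39, 2.39, 3.14, 3.14, 3.14, 3.14].

## Interface

Orientations are given as [roll, pitch, yaw] about the fixed x, y, z axes, in that order (R = Rz(yaw) Ry(pitch) Rx(roll)).
In Python, from rig import move_to, move_straight, set_joints, move_gripper, hold, inverse_kinematics, get_obs, grab_frame, IKError, close_job gives the robot as it stands. Calls block until the motion is done:
- move_to(position, orientation): joint-space move of the TCP to a pose.
- move_straight(position, rotation=None, v=0.15): straight line of the TCP; rotation=None keeps the orientation; v is the mean speed in m/s.
- set_joints(angles): joint-space move.
- move_gripper(opening): opening from 0.0 (shut) to 1.0 (fully open); the grip force is fixed at half the most; returns when the fingers have stopped.
- hold(seconds).
- inverse_kinematics(position, orientation): joint angles nearest the present ones, or None.
- get_obs(): the state.
- grab_frame(name): name is "side" or "top" or "wrist"; returns a dict with "frame" (384x512x3 uint8, blue, green, red), "z_map" (384x512 float32, m along the optical axis (not along the pixel's ray), 0 where there is no reading), "intrinsics" (3x3 intrinsics, pixels), "dist" ([k1, k2, p1, p2, k3] as OpenCV has them; the pictures are not rectified), "extrinsics" (4x4, takes a point from camera to world coordinates); the wrist camera has in their place "mount" (4x4, takes a point from camera to tool coordinates, whose origin is the TCP and whose axes are the flange's). Camera axes: x right, y up, looking along -z (the intrinsics and any distortion apply to the point x, -y, -z); pixel columns grow to the right and rows downward; lengths in m; the calibration is good to about 2 mm. A picture is of the moment at which its call begins: read the wrist's pose just before it.
A pose or a line that the arm cannot do raises IKError and nothing moves.
- close_job(): hands the job in, once; it reports no verdict.
The state is a dict: "clock": time; "qpos": joint angles; "qd": joint speeds; "joint_efforts": joint torques, N m; "ee_pos": TCP position; "ee_rot": TCP orientation; "ft_force": force on the tool from outside, world axes, zero at the start; "moment": the same for the moment, N m; "opening": opening from 0.0 (shut) to 1.0 (fully open).
Only numpy, scipy, OpenCV 4.12 (cv2) and the standard library are available. Lean on these libraries where they do the work, as an engineer would, in place of code of your own. Each camera call takes 0.05 s, during which the arm holds its last target.

## Task

The key has been left half turned in the lock of the white copy-control box. Turn it clockwise (seen from above) until you feel it press clearly against the spring stop inside, without forcing it, then turn it back anticlockwise to the one position where it comes out (its red edge towards the red mark on the steel ring). Draw it straight out without tugging at it, stand it shank-down in the blue pot, and let go, leaving the stamp, stapler and note block alone.

Things in the scene. Friction and masses are not known exactly. Their poses are not given: they have to be found in the camera images.
- lock: White and grey metal copy-control box, 140 x 120 mm, top face 70 mm above the table, fixed. Origin on the vertical axis of the lock, at table height (the box reaches 55 mm to -x, 85 mm to +x and 60 mm to either side of it). z up.
- ring: Flat steel ring, 48 mm across, round the keyhole on top of the box, its top 72 mm above the table; it stays put in use. Origin on the lock axis at table height, z up. Its x axis points along the keyhole's slot to the red mark. The key comes out only with its x axis within 0.12 rad of the ring's x axis. Pressing or tugging the key against the ring with 20 N or more does damage.
- mark (a point): The red mark on the ring, 20 mm from the lock axis, 72 mm above the table. The release position of the key (red edge towards this mark) is 0.3 to 0.62 rad anticlockwise, seen from above, of where the key stands at the start.
- barrel: Hidden inside of the lock with its spring stop. Origin on the lock axis at table height; its axes are the box's and do not show where the stop is. The bit meets the stop 0.3 to 0.95 rad clockwise of the key's start angle. Up to there the key turns against drag alone, 0.03 to 0.06 N m; from there the torque grows by about 3 N m per rad, fingers and arm giving way as well.
- keyhole (a point): Centre of the keyhole, on the lock axis, 72 mm above the table. The stop inside takes the key's bit about 12 mm from the axis: it counts as reached at 4 N (0.05 N m above the drag) and is overstrained at 16 N (0.19 N m above the drag). The drag holds the key at any angle if it is let go.
- key_head (a point): Centre of the key's head: a black plate 32 mm wide (x), 10 mm thick (y), 34 mm high (z), red along its +x edge. The key stands upright on the lock axis at the start, head centre 112 mm above the table; 36 to 50 g. z runs up the shank from tip to head; x points where the one-sided bit points. The head's lower edge is 52 mm, its centre 69 mm, above the tip of the shank.
- key_tip (a point): Lower end of the key's round shank (8 mm thick), on its axis; 43 mm above the table at the start, so 29 mm of lift clears the ring. The bit is 5 mm wide, reaches 13 mm from the axis and lies 13 to 19 mm above the tip; out of line with the slot it catches under the ring after about 3 mm of lift. Play in the lock is about 0.8 mm sideways.
- pot: Loose blue plastic pot, rim 56 mm across, 46 mm high, wall 4 mm, floor about 5 mm thick, narrower towards its foot, 0.35 kg. Origin under its centre; z up. The key stands or leans in it with the head above the rim.
- stamp: Bystander: upright turned-wood hand stamp, 36 mm across, 66 mm high. Origin under its centre.
- notes: Bystander: yellow note block, 76 x 76 x 25 mm. Origin under its centre.
- stapler: Bystander: red and black stapler, 140 mm long (y), 35 mm wide, 44 mm high. Origin under its centre.

How it is judged:
On the way, in this order (a step that is already met when the one before it is completed fails the run):
1. the key has been turned clockwise against the spring stop (at least 4 N on it) (contact force between key and barrel above 4 N), for 0.1 s.
2. the key, still in the lock, has been turned back to the release position (angle between the x axis of key_head and the x axis of ring, either way round below 0.2 rad and z of key_tip in the frame of lock below 0.052 m), for 0.05 s.
3. the key has been drawn out of the lock (height (world z) of key_tip above 0.074 m), for 0.1 s.
At the end, for the whole second after the job is handed in: The key is in the pot, its tip down by the pot's floor (less than 22 mm above the underside of the pot, within 26 mm of its axis) and its head above the rim, at rest and released; the pot stands upright on the table (within 0.15 rad) (horizontal distance between key_tip and pot below 0.026 m and z of key_tip in the frame of pot below 0.022 m and z of key_head in the frame of pot above 0.045 m and angle between pot's own z axis and vertical below 0.15 rad and height (world z) of pot below 0.01 m and linear speed of key below 0.02 m/s); the robot touches nothing.
It fails at once if the spring stop is overstrained (more than 16 N) (contact force between key and barrel above 16 N).
It fails at once if the key is pressed or tugged hard against the ring (more than 20 N) (contact force between key and ring above 20 N).
It fails at once if the stamp, stapler or note block is moved by more than 20 mm (distance of any of stamp, stapler, notes from where it was at the start of the episode above 0.02 m).
It fails at once if the pot is tipped over (angle between pot's own z axis and vertical above 0.5 rad).
It also fails if it takes over 72 s, if anything falls off the work surface, if the arm or the gripper's body presses on something with over 40 N, if the wrist force passes 120 N, or if a joint passes its speed limit or range.

## Working session

There is one attempt and no reset: what is moved stays moved. The work goes in short steps, each a Python script; the robot and the scene stay as the last script left them, time stands still between calls to the robot, and variables do not carry over. Pictures are saved under pics/ and viewed, and the job is handed in when it is done.

```bash
ls; mkdir -p pics
python3 - <<'E'
from rig import *
import cv2,numpy as np
o=get_obs();print({k:np.round(v,3) for k,v in o.items()})
for n in ["side","top","wrist"]:
    f=grab_frame(n);cv2.imwrite(f"pics/{n}0.png",f["frame"]);np.savez(f"{n}0.npz",**f)
    print(n,f["intrinsics"],f["dist"],np.round(f.get("extrinsics",f.get("mount")),3))
E
```

```text
pics
{'clock': np.float64(0.0), 'qpos': array([-1.441,  0.381,  1.298, -0.   ,  1.464, -0.215]), 'qd': array([-0.   ,  0.001, -0.001, -0.002, -0.001,  0.   ]), 'joint_efforts': array([-0.0000e+00, -4.4846e+01, -2.3128e+01, -0.0000e+00,  5.0000e-03,
        0.0000e+00]), 'ee_pos': array([ 0.186, -0.517,  0.231]), 'ee_rot': array([-3.14 , -0.   ,  0.345]), 'ft_force': array([-0.369,  0.312,  0.312]), 'moment': array([-0.041,  0.054, -0.016]), 'opening': np.float64(1.0)}
side [[475.45011474   0.         255.93392954]
 [  0.         475.45011474 196.29701418]
 [  0.           0.           1.        ]] [0.03885646 0.         0.         0.         0.        ] [[ 0.985  0.077 -0.157  0.447]
 [-0.174  0.544 -0.821 -0.846]
 [ 0.022  0.836  0.549  0.676]
 [ 0.     0.     0.     1.   ]]
top [[445.17279077   0.         258.68028138]
 [  0.         445.17279077 192.62933521]
 [  0.           0.           1.        ]] [-0.05941625  0.          0.          0.          0.        ] [[-7.000e-03  9.950e-01 -9.600e-02  5.040e-01]
 [-1.000e+00 -7.000e-03 -1.000e-03  2.400e-02]
 [-2.000e-03  9.600e-02  9.950e-01  1.163e+00]
 [ 0.000e+00  0.000e+00  0.000e+00  1.000e+00]]
wrist [[345.32050094   0.         260.66032573]
 [  0.         345.32050094 190.01045921]
 [  0.           0.           1.        ]] [0.00449195 0.         0.         0.         0.        ] [[-0.     0.96   0.28   0.071]
 [ 1.    -0.     0.002  0.   ]
 [ 0.002  0.28  -0.96  -0.143]
 [ 0.     0.     0.     1.   ]]
```

View pics/side0.png

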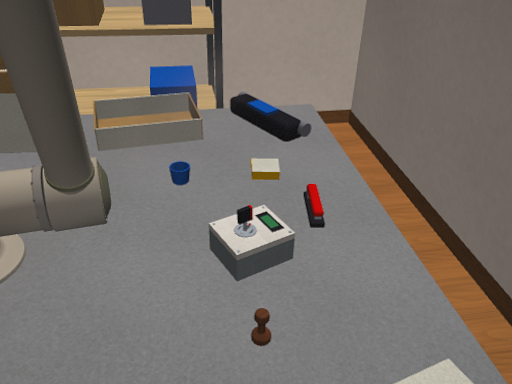

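View pics/top0.png

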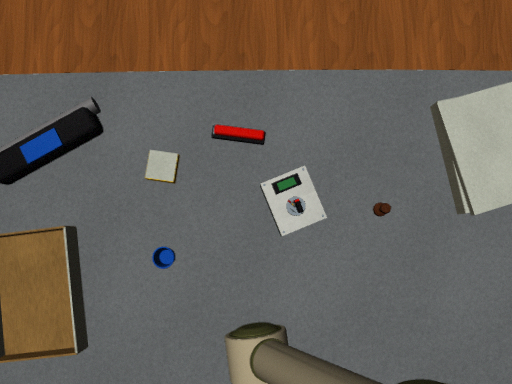

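View pics/wrist0.png

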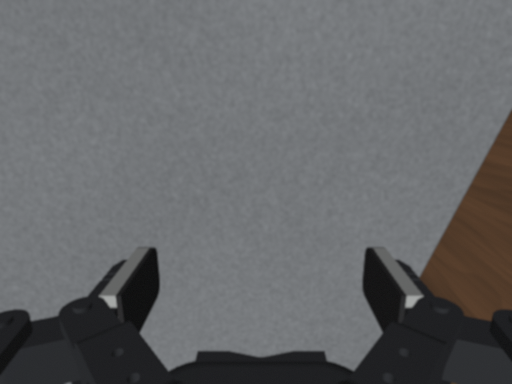

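The side view shows the box at about (252,240) with the key head at (245,215), and the pot at (180,173). The top view has the keyhole ring at about (296,206), the pot at (164,258), the stapler at (238,134), the notes at (162,167) and the stamp at (382,209).

```bash
cat > h.py <<'E'
import numpy as np,cv2
from scipy.spatial.transform import Rotation as Ro
def ray(f,px,T=None):
    T=f["extrinsics"] if T is None else T
    p=cv2.undistortPoints(np.array(px,float).reshape(-1,1,2),f["intrinsics"],f["dist"]).reshape(-1,2)
    d=np.c_[p[:,0],-p[:,1],-np.ones(len(p))]@T[:3,:3].T
    return T[:3,3],d
def onz(f,px,z,T=None):
    o,d=ray(f,px,T); return o+d*((z-o[2])/d[:,2])[:,None]
def proj(f,P,T=None):
    T=f["extrinsics"] if T is None else T
    q=(np.atleast_2d(P)-T[:3,3])@T[:3,:3]; q=q*[1,-1,-1]
    return cv2.projectPoints(q,np.zeros(3),np.zeros(3),f["intrinsics"],f["dist"])[0].reshape(-1,2)
def wT(o,f):
    A=np.eye(4);A[:3,:3]=Ro.from_euler('xyz',o["ee_rot"]).as_matrix();A[:3,3]=o["ee_pos"]
    return A@f["mount"]
def cen(m):
    M=cv2.moments(m.astype(np.uint8),True); return np.array([M["m10"],M["m01"]])/M["m00"],M["m00"]
E
python3 - <<'E'
from h import *
f=dict(np.load("top0.npz"));s=dict(np.load("side0.npz"))
im=f["frame"];hsv=cv2.cvtColor(im,cv2.COLOR_BGR2HSV)
cv2.imwrite("pics/topz.png",cv2.resize(im[150:250,245:345],None,fx=6,fy=6,interpolation=cv2.INTER_CUBIC))
cv2.imwrite("pics/sidez.png",cv2.resize(s["frame"][195:280,200:300],None,fx=6,fy=6,interpolation=cv2.INTER_CUBIC))
b=(hsv[...,0]>100)&(hsv[...,0]<130)&(hsv[...,1]>150);b[:,:140]=0;b[:235]=0;b[280:,]=0
c,a=cen(b);ys,xs=np.where(b);print(c,a,xs.min(),xs.max(),ys.min(),ys.max(),"pot",onz(f,[c],0.046),onz(f,[c],.03))
print("ring",onz(f,[[296,206]],.072),"notes",onz(f,[[162,167]],.025),"stapler",onz(f,[[238,134]],.044),"stamp",onz(f,[[382,209]],.05))
E
```

```text
[163.08877285 257.1383812 ] 383.0 152 174 247 268 pot [[0.45122064 0.26525619 0.046     ]] [[0.45046725 0.26870487 0.03      ]]
ring [[ 0.5751071  -0.06603994  0.072     ]] notes [[0.68186604 0.27545951 0.025     ]] stapler [[0.76270047 0.07726898 0.044     ]] stamp [[ 0.56725857 -0.28429048  0.05      ]]
```

View pics/topz.png

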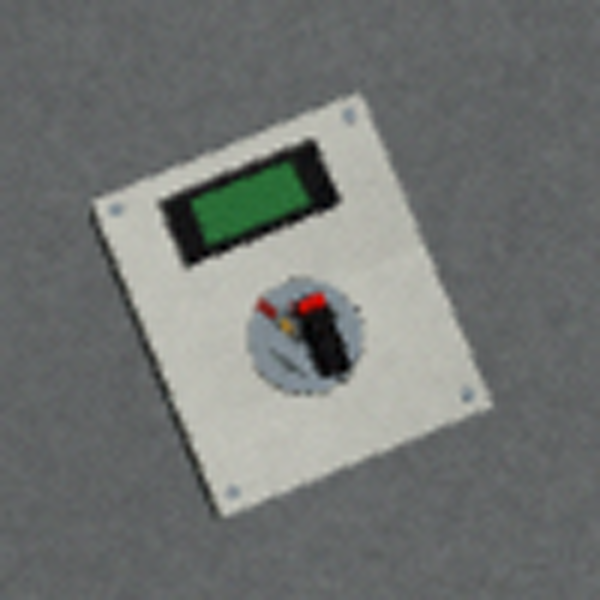

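View pics/sidez.png

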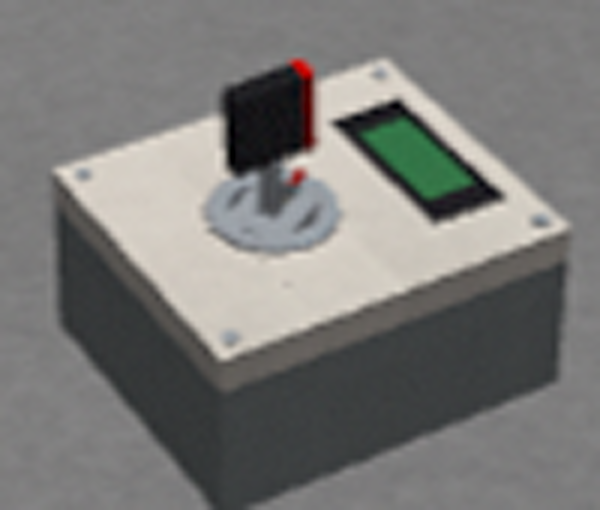

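The zoomed views show the key's red edge pointing roughly to box-forward. The red mark on the ring lies about 0.5 rad anticlockwise of it. Next I'll look from the wrist camera above the lock at two yaws.

Run:
```python
from h import *; from rig import *
f=dict(np.load("top0.npz"))
t=lambda u,v:[245+(u+.5)/6-.5,150+(v+.5)/6-.5]
c=onz(f,[t(306,336)],.072)[0];m=onz(f,[t(266,308)],.072)[0];k1=onz(f,[t(313,303)],.129)[0];k2=onz(f,[t(338,372)],.129)[0]
print(c,m,np.linalg.norm(m-c),np.arctan2(*(m-c)[1::-1]),"key",k1,k2,np.arctan2(*(k1-k2)[1::-1]))
for y in np.arange(-3,3.2,.5):
    q=inverse_kinematics([c[0],c[1],.25],[np.pi,0,y]);print(round(y,2),None if q is None else np.round(q,2))
```

```text
[ 0.57614014 -0.06503119  0.072     ] [ 0.5877579  -0.04880445  0.072     ] 0.019956939069625514 0.9494364858432397 key [ 0.58518301 -0.06326838  0.129     ] [ 0.55828967 -0.07255849  0.129     ] 0.33260919512603415
-3.0 [-0.32  0.42  1.18  0.    1.54 -2.03]
-2.5 [-0.32  0.42  1.18  0.    1.54 -2.53]
-2.0 None
-1.5 [-0.32  0.42  1.18 -0.    1.54  2.75]
-1.0 [-0.32  0.42  1.18 -0.    1.54  2.25]
-0.5 [-0.32  0.42  1.18 -0.    1.54  1.75]
0.0 [-0.32  0.42  1.18 -0.    1.54  1.25]
0.5 [-0.32  0.42  1.18 -0.    1.54  0.75]
1.0 [-0.32  0.42  1.18 -0.    1.54  0.25]
1.5 [-0.32  0.42  1.18  0.    1.54 -0.25]
2.0 [-0.32  0.42  1.18  0.    1.54 -0.75]
2.5 [-0.32  0.42  1.18  0.    1.54 -1.25]
3.0 [-0.32  0.42  1.18  0.    1.54 -1.75]
```

Run:
```python
from h import *; from rig import *
for i,y in enumerate([-2.79,0.35]):
    move_to([.576,-.065,.26],[np.pi,0,y]);hold(.2)
    o=get_obs();f=grab_frame("wrist")
    np.savez(f"w{i}.npz",T=wT(o,f),**f);print(o["clock"],o["ee_pos"],o["ee_rot"],o["ft_force"],o["moment"])
    im=f["frame"];cv2.imwrite(f"pics/w{i}.png",im)
```

```text
2.4917 [ 0.57594086 -0.06552897  0.25996063] [ 3.14157786e+00 -7.57691654e-05 -2.79104743e+00] [0.27128555 0.51822526 0.30696595] [0.03903351 0.02167467 0.02151547]
5.3917 [ 0.57599012 -0.06502761  0.2600033 ] [3.14157334e+00 9.72890239e-06 3.50076328e-01] [-0.09870621  0.2442621   0.84403241] [0.00366359 0.01490121 0.05232289]
```

View pics/w0.png

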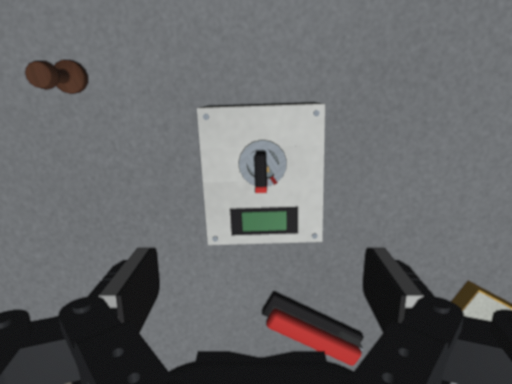

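View pics/w1.png

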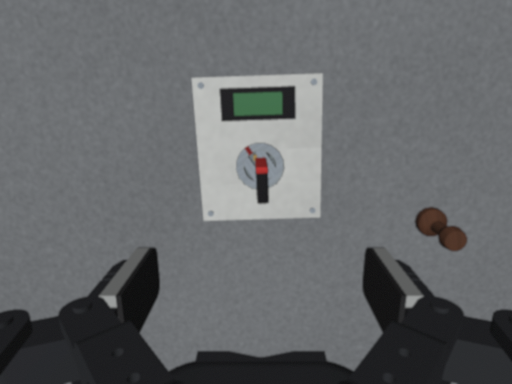

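The first wrist view shows the ring at (262,163) and the key's red end below it. The second shows the ring at (260,165), the mark at about (249,151), and the key running from (262,161) to (263,203). I'll zoom in to measure these.

Run:
```python
from h import *
ims=[]
for i in (0,1):
    f=dict(np.load(f"w{i}.npz"));z=cv2.resize(f["frame"][130:210,225:301],None,fx=7,fy=7,interpolation=cv2.INTER_CUBIC);cv2.imwrite(f"pics/wz{i}.png",z)
    for c in (f["frame"],):
        hsv=cv2.cvtColor(c,cv2.COLOR_BGR2HSV)
        r=((hsv[...,0]<8)|(hsv[...,0]>172))&(hsv[...,1]>130)&(hsv[...,2]>60);sub=np.zeros_like(r);sub[130:210,225:301]=r[130:210,225:301]
        n,l,st,ce=cv2.connectedComponentsWithStats(sub.astype(np.uint8));print([(s[4],c.round(1)) for s,c in zip(st[1:],ce[1:])])
        print(c[165,242:280:3].tolist())
```

```text
[(np.int32(14), array([273.1, 179.7])), (np.int32(53), array([260.6, 188.8]))]
[[160, 152, 143], [153, 145, 137], [139, 132, 124], [156, 148, 139], [86, 81, 76], [34, 32, 33], [36, 35, 35], [37, 36, 37], [65, 65, 63], [145, 140, 133], [155, 146, 138], [158, 150, 141], [148, 142, 134]]
[(np.int32(14), array([248.5, 150.5])), (np.int32(162), array([260.8, 166.4]))]
[[150, 143, 135], [150, 143, 135], [151, 143, 134], [152, 145, 135], [109, 105, 106], [34, 36, 115], [32, 34, 115], [34, 35, 116], [51, 49, 107], [148, 140, 132], [151, 144, 135], [116, 111, 105], [155, 147, 139]]
```

View pics/wz0.png

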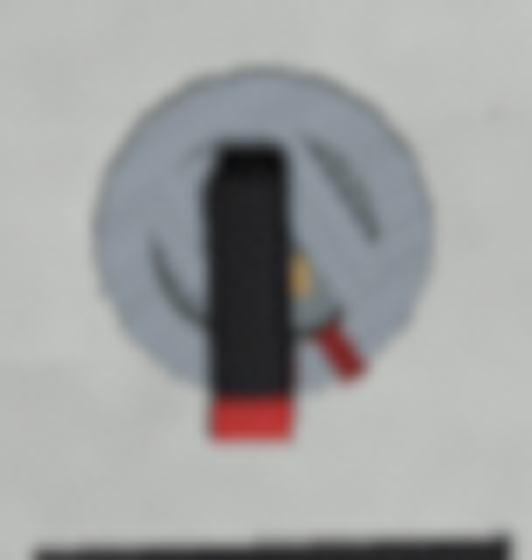

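View pics/wz1.png

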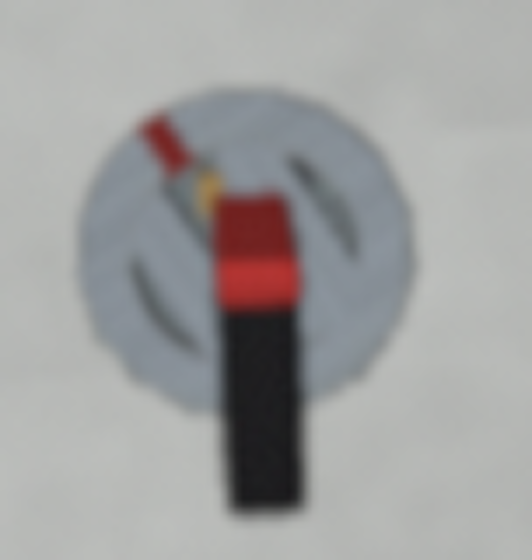

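Run:
```python
from h import *
d=[dict(ring=(264,231),mark=(342,352),red=(252,441),blk=(249,182)),dict(ring=(248,250),mark=(166,144),red=(259,258),blk=(267,513))]
for i in (0,1):
    f=dict(np.load(f"w{i}.npz"));P={}
    for k,(u,v) in d[i].items():
        P[k]=onz(f,[[225+(u+.5)/7-.5,130+(v+.5)/7-.5]],.072 if k in("ring","mark") else .129,f["T"])[0]
    m=P["mark"]-P["ring"];k=P["red"]-P["blk"]
    print(P["ring"][:2],np.linalg.norm(m),np.arctan2(m[1],m[0]),(P["red"]+P["blk"])[:2]/2,np.linalg.norm(k),np.arctan2(k[1],k[0]))
```

```text
[ 0.57263352 -0.06476432] 0.020609643885501454 0.9154330170052078 [ 0.5713298 -0.0672912] 0.030973351591687126 0.36119651631965705
[ 0.57529717 -0.06425844] 0.018691306893540767 0.9982518983169681 [ 0.57204286 -0.06753815] 0.031043238047758562 0.38115477097974904
```

Run:
```python
from h import *
s=dict(np.load("side0.npz"));t=dict(np.load("top0.npz"))
z=lambda p,o:((p-o)+.5)*6-.5
A=.372;u=np.array([np.cos(A),np.sin(A)])
for nm,c in [("ring",(.574,-.0645)),("head",(.5717,-.0674))]:
    c=np.array(c);P=[[*c,.072],[*(c+.016*u),.129],[*(c-.016*u),.129],[*(c+.016*u),.095],[*(c-.016*u),.095],[*c,.095]]
    print(nm,"side",z(proj(s,P),np.array([200,195])).round(0).tolist(),"top",z(proj(t,P),np.array([245,150])).round(0).tolist())
```

```text
ring side [[268.0, 212.0], [310.0, 64.0], [228.0, 91.0], [309.0, 145.0], [228.0, 173.0], [269.0, 159.0]] top [[305.0, 341.0], [301.0, 294.0], [332.0, 370.0], [294.0, 301.0], [324.0, 375.0], [309.0, 338.0]]
head side [[263.0, 218.0], [305.0, 70.0], [223.0, 96.0], [304.0, 151.0], [223.0, 178.0], [264.0, 164.0]] top [[312.0, 347.0], [309.0, 299.0], [340.0, 376.0], [302.0, 306.0], [332.0, 380.0], [317.0, 343.0]]
```

Side, top and both wrist views agree that the key leans about 3 mm toward (-x,-y) at head height, within the lock's play. I'll grasp along the leaning axis, then straighten it while watching the forces.

```bash
cat >> h.py <<'E'
AX=np.array([.5743,-.0646]); L0=np.array([-.037,-.039]); YK=.371; PZ=.058
def pose(yaw,lean=(0,0),off=(0,0),zt=.093):
    """tool pose gripping key: yaw, lean of key axis, pivot offset at z=PZ, tip height"""
    l=np.array(lean)
    R=Ro.from_rotvec([-l[1],l[0],0])*Ro.from_euler('xyz',[np.pi,0,yaw])
    p=np.r_[AX+np.array(off)+l*(zt-PZ),zt]
    return p,R.as_euler('xyz')
def show(tag,n=5):
    from rig import get_obs,hold
    F=[];M=[]
    for _ in range(n):
        o=get_obs();F.append(o["ft_force"]);M.append(o["moment"]);hold(.02)
    F=np.mean(F,0);M=np.mean(M,0)
    print(tag,"t%.2f"%o["clock"],"p",np.round(o["ee_pos"],4),"r",np.round(o["ee_rot"],3),"F",F.round(2),"M",M.round(3),"op",round(float(o["opening"]),3),"j6",round(o["qpos"][5],3),flush=True)
    return F,M
E
python3 - <<'E'
from h import *; from rig import *
move_gripper(.45)
p,r=pose(YK,L0,zt=.15);print(p,r);move_to(p,r)
p,r=pose(YK,L0);move_straight(p,r,v=.08);hold(.2)
F,M=show("pre",10)
f=grab_frame("wrist");cv2.imwrite("pics/pre.png",f["frame"])
f=grab_frame("side");cv2.imwrite("pics/pres.png",cv2.resize(f["frame"][150:280,180:320],None,fx=4,fy=4))
E
```

```text
[ 0.570896 -0.068188  0.15    ] [-3.11864218 -0.0486178   0.37044196]
pre t7.70 p [ 0.5731 -0.066   0.0932] r [-3.119 -0.049  0.37 ] F [-0.01  0.03 -0.06] M [-0.014  0.009  0.013] op 0.449 j6 0.835
```

View pics/pre.png

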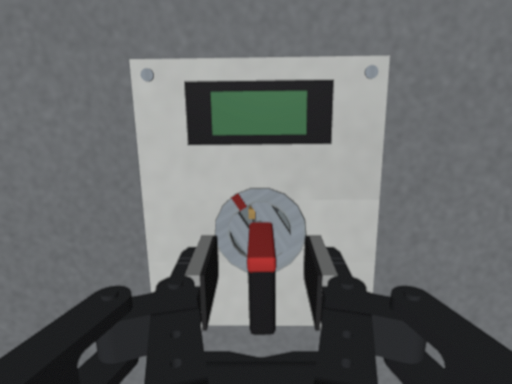

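View pics/pres.png

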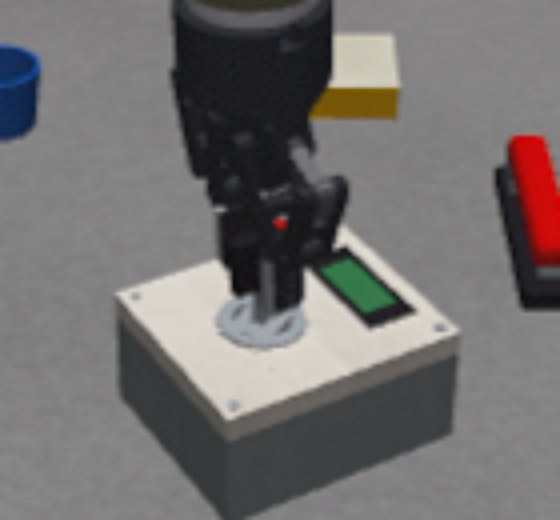

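The wrist picture shows the key head (x=262) centred between the pads (205 to 318) and square to them. Closing the gripper.

Run:
```python
from h import *; from rig import *
move_gripper(0.0);hold(.2)
show("grip",10)
for s in (.75,.5,.25,0):
    p,r=pose(YK,L0*s);move_straight(p,r,v=.03);hold(.1);show(f"lean{s}")
```

```text
grip t8.53 p [ 0.573 -0.066  0.093] r [-3.119 -0.049  0.37 ] F [-0.25 -0.25  1.13] M [-0.078  0.04  -0.025] op 0.107 j6 0.835
lean0.75 t8.96 p [ 0.5734 -0.0656  0.0931] r [-3.125 -0.037  0.371] F [-0.49 -0.75  2.43] M [-0.096  0.094 -0.023] op 0.111 j6 0.847
lean0.5 t9.39 p [ 0.5737 -0.0653  0.0931] r [-3.13  -0.025  0.371] F [-0.78 -0.36  4.13] M [-0.045  0.135 -0.016] op 0.109 j6 0.859
lean0.25 t9.82 p [ 0.5741 -0.0649  0.0932] r [-3.136 -0.012  0.371] F [-0.79 -0.01  5.95] M [-0.     0.142 -0.004] op 0.108 j6 0.872
lean0 t10.26 p [ 0.5744 -0.0646  0.0933] r [3.141 0.    0.371] F [-0.98  0.4   6.37] M [ 0.019  0.198 -0.013] op 0.105 j6 0.883
```

Run:
```python
from h import *; from rig import *
for z in (.0933,.0936,.0939,.0942):
    p,r=pose(YK,zt=z);move_straight(p,r,v=.02);hold(.1);F,M=show(f"z{z}")
    if F[2]<.8:break
```

```text
z0.0933 t10.69 p [ 0.5744 -0.0646  0.0933] r [ 3.142 -0.     0.371] F [-0.19 -0.17  4.95] M [ 0.017  0.036 -0.015] op 0.109 j6 0.883
z0.0936 t11.12 p [ 0.5743 -0.0646  0.0934] r [-3.141  0.     0.371] F [0.52 0.06 1.01] M [ 0.002 -0.136  0.019] op 0.102 j6 0.883
z0.0939 t11.56 p [ 0.5742 -0.0646  0.0938] r [-3.141  0.     0.371] F [ 0.17 -0.39 -0.62] M [-0.073 -0.097 -0.013] op 0.109 j6 0.883
```

```bash
cat > turn.py <<'E'
from h import *; from rig import *
def mz(n=6):
    M=[];F=[];J=[]
    for _ in range(n):
        o=get_obs();M.append(o["moment"]);F.append(o["ft_force"]);J.append(o["joint_efforts"][5]);hold(.015)
    return np.mean(M,0),np.mean(F,0),np.mean(J),o
def step(d):
    q=np.array(STATE["q"]);q[5]-=d;STATE["q"]=q;set_joints(q)   # yaw += d
STATE={}
E
python3 - <<'E'
from turn import *
o=get_obs();p,r=pose(YK,zt=.0939)
q=inverse_kinematics(p,r);STATE["q"]=q;print(np.round(q,4),o["qpos"].round(4))
base=None;hist=[];thr=None
for i in range(14):
    step(-.02);M,F,J,o=mz();hist.append(M[2])
    print(i,"yaw%.3f"%o["ee_rot"][2],"Mz%.3f"%M[2],"J%.3f"%J,F.round(1),"t%.2f"%o["clock"],flush=True)
    if M[2]>.10 or np.hypot(*F[:2])>6:break
np.save("q.npy",STATE["q"])
E
```

```text
[-0.3168  0.5592  1.4205 -0.      1.1619  0.883 ] [-3.1680e-01  5.5930e-01  1.4207e+00 -1.0000e-04  1.1619e+00  8.8300e-01]
0 yaw0.351 Mz0.007 J0.034 [ 0.2 -0.3 -0.5] t11.91
1 yaw0.331 Mz0.006 J0.034 [-0.1  0.  -0.4] t12.26
2 yaw0.311 Mz0.008 J0.046 [ 0.2  0.6 -0.6] t12.61
3 yaw0.291 Mz0.025 J0.060 [ 0.2  1.6 -0.5] t12.96
4 yaw0.271 Mz0.038 J0.062 [-0.   2.4 -0.3] t13.31
5 yaw0.251 Mz0.036 J0.061 [ 0.1  2.6 -0.4] t13.66
6 yaw0.231 Mz0.037 J0.061 [-0.1  2.6 -0.4] t14.01
7 yaw0.211 Mz0.036 J0.060 [0.2 2.9 0.1] t14.36
8 yaw0.191 Mz0.044 J0.060 [-0.2  2.8 -0.2] t14.71
9 yaw0.171 Mz0.029 J0.060 [-0.1  2.5 -0.8] t15.06
10 yaw0.151 Mz0.035 J0.060 [ 0.   2.7 -0.4] t15.41
11 yaw0.131 Mz0.013 J0.060 [ 0.1  3.2 -0.5] t15.76
12 yaw0.111 Mz0.018 J0.060 [-0.   3.2 -0.6] t16.11
13 yaw0.091 Mz0.026 J0.060 [ 0.3  3.  -0.5] t16.46
```

Run:
```python
from turn import *
STATE["q"]=np.load("q.npy")
for i in range(40):
    step(-.02 if i==0 or J<.075 else -.01);M,F,J,o=mz(4)
    if i%4==0 or J>.068:print(i,"yaw%.3f"%o["ee_rot"][2],"Mz%.3f"%M[2],"J%.3f"%J,F.round(1),"t%.2f"%o["clock"],flush=True)
    if J>.145 or np.hypot(*F[:2])>8:break
np.save("q.npy",STATE["q"])
```

```text
0 yaw0.071 Mz0.038 J0.072 [-0.2  3.1 -0.4] t16.77
1 yaw0.051 Mz0.049 J0.075 [ 0.3  2.9 -0.1] t17.09
3 yaw0.021 Mz0.051 J0.086 [ 0.8  4.3 -0.6] t17.73
4 yaw0.011 Mz0.048 J0.070 [ 0.6  4.  -0. ] t18.04
5 yaw-0.009 Mz0.080 J0.098 [ 1.2  5.  -0.8] t18.36
6 yaw-0.019 Mz0.068 J0.072 [ 0.7  4.8 -0.5] t18.68
7 yaw-0.039 Mz0.090 J0.089 [ 2.   5.6 -0.7] t18.99
8 yaw-0.049 Mz0.070 J0.081 [ 1.7  5.4 -0.5] t19.31
9 yaw-0.059 Mz0.038 J0.084 [ 1.4  5.7 -1.3] t19.62
10 yaw-0.069 Mz0.088 J0.088 [ 1.6  5.7 -0.5] t19.94
11 yaw-0.079 Mz0.069 J0.092 [ 1.7  5.8 -0.9] t20.26
12 yaw-0.089 Mz0.076 J0.094 [ 2.1  5.9 -1.1] t20.57
13 yaw-0.099 Mz0.083 J0.096 [ 2.1  6.3 -1.1] t20.89
14 yaw-0.109 Mz0.075 J0.101 [ 2.1  6.3 -0.7] t21.21
15 yaw-0.119 Mz0.093 J0.104 [ 2.4  7.1 -0.6] t21.52
16 yaw-0.129 Mz0.085 J0.107 [ 2.1  7.1 -0.7] t21.84
17 yaw-0.138 Mz0.077 J0.113 [ 2.5  7.2 -1.1] t22.16
18 yaw-0.149 Mz0.097 J0.119 [ 2.5  6.8 -1. ] t22.48
19 yaw-0.159 Mz0.116 J0.125 [ 2.6  7.9 -1.2] t22.79
```

Torque is rising only about 0.5 N m/rad, and side force is building to 8 N. That looks like axis misalignment, not the stop, so I'll relieve the side load and compare.

Run:
```python
from turn import *
q=np.load("q.npy")
from rig import get_obs
o=get_obs();yaw=o["ee_rot"][2]
for off in [(.0002,.0004),(.0003,.0008),(.0004,.0012)]:
    p,r=pose(yaw,off=off,zt=.0939);move_straight(p,r,v=.02);M,F,J,o=mz(6)
    print(off,"yaw%.3f"%o["ee_rot"][2],"M",M.round(3),"J%.3f"%J,F.round(1),"p",o["ee_pos"].round(4),"t%.2f"%o["clock"],flush=True)
    if F[1]<1.5:break
f=grab_frame("wrist");cv2.imwrite("pics/t1.png",f["frame"])
```

```text
(0.0002, 0.0004) yaw-0.158 M [ 1.27  -0.362  0.098] J0.102 [ 2.   5.8 -0.7] p [ 0.5746 -0.0639  0.0939] t23.14
(0.0003, 0.0008) yaw-0.158 M [ 1.012 -0.338  0.114] J0.093 [ 1.7  4.7 -0.9] p [ 0.5747 -0.0638  0.0939] t23.49
(0.0004, 0.0012) yaw-0.159 M [ 0.525 -0.247  0.092] J0.089 [ 1.4  2.4 -0.5] p [ 0.5747 -0.0636  0.094 ] t23.84
```

View pics/t1.png

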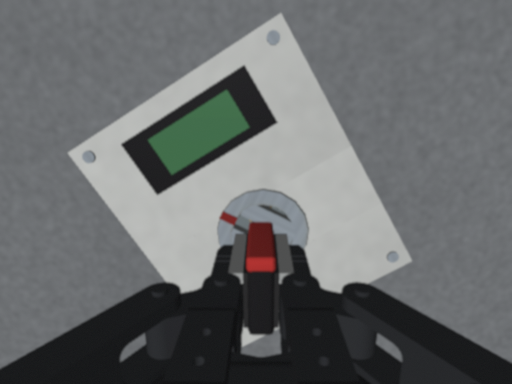

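The head is still square in the pads, with no slip. The side load drops when the axis shifts about 1.2 mm in +y, so I'll continue with a small force-following correction.

Run:
```python
from turn import *
off=np.array([.0005,.0014]);yaw=-.159;J=0
for i in range(26):
    yaw-=.02 if J<.105 else .01
    p,r=pose(yaw,off=off,zt=.0939);move_straight(p,r,v=.02);M,F,J,o=mz(4)
    print(i,"yaw%.3f"%o["ee_rot"][2],"Mz%.3f"%M[2],"J%.3f"%J,F.round(1),"off",(off*1e3).round(2),"t%.2f"%o["clock"],flush=True)
    if J>.165 or np.hypot(*F[:2])>8:break
    if J<.12: off=off+np.clip(.00012*F[:2],-.0003,.0003)
    if np.linalg.norm(off)>.004:break
np.save("st.npy",np.r_[off,yaw])
```

```text
0 yaw-0.179 Mz0.121 J0.148 [ 1.1  1.2 -0.7] off [0.5 1.4] t24.21
1 yaw-0.189 Mz0.088 J0.139 [ 0.7  0.1 -0.4] off [0.5 1.4] t24.52
2 yaw-0.199 Mz0.107 J0.150 [-0.3 -0.2 -0.5] off [0.5 1.4] t24.84
3 yaw-0.209 Mz0.151 J0.160 [ 0.8 -1.3 -0.3] off [0.5 1.4] t25.16
4 yaw-0.219 Mz0.133 J0.167 [ 1.2 -1.5 -0.2] off [0.5 1.4] t25.48
```

Run:
```python
from turn import *
*off,yaw=np.load("st.npy")
M,F,J,o=mz(12);print("now",M.round(3),F.round(2),"J%.3f"%J,o["clock"])
for d in (-.008,-.008):
    yaw+=d;p,r=pose(yaw,off=off,zt=.0939);move_straight(p,r,v=.02);M,F,J,o=mz(10)
    print("yaw%.3f"%o["ee_rot"][2],M.round(3),F.round(2),"J%.3f"%J,o["clock"])
    if J>.2:break
np.save("st.npy",np.r_[off,yaw])
```

```text
now [-0.261 -0.028  0.145] [ 0.78 -1.05 -0.11] J0.149 25.675
yaw-0.227 [-0.287 -0.041  0.154] [ 0.43 -1.24 -0.07] J0.165 26.0917
yaw-0.235 [-0.303 -0.059  0.168] [ 0.79 -1.36  0.14] J0.176 26.5083
```

With side load near zero, torque rises steadily at about 1.4 N m/rad to roughly 0.08–0.12 N m above drag (about 7–10 N). That is the stop, so I'll turn back now.

Run:
```python
from turn import *
*off,yaw=np.load("st.npy");off=np.array(off)
i=0
while yaw<.80:
    yaw=min(yaw+.06,.80)
    p,r=pose(yaw,off=off,zt=.0939);move_straight(p,r,v=.03);M,F,J,o=mz(3)
    if i%2==0:print("yaw%.3f"%o["ee_rot"][2],"Mz%.3f"%M[2],"J%.3f"%J,F.round(1),"off",(off*1e3).round(2),"t%.2f"%o["clock"],flush=True)
    i+=1
    if np.hypot(*F[:2])>10 or abs(F[2])>6:print("stop");break
    off=off+np.clip(.00012*F[:2],-.0003,.0003)
np.save("st.npy",np.r_[off,yaw])
o=get_obs();f=grab_frame("wrist");np.savez("w2.npz",T=wT(o,f),**f);cv2.imwrite("pics/t2.png",f["frame"])
cv2.imwrite("pics/t2z.png",cv2.resize(f["frame"][170:290,190:330],None,fx=5,fy=5,interpolation=cv2.INTER_CUBIC))
```

```text
yaw-0.177 Mz0.061 J-0.088 [ 0.9 -2.2 -0. ] off [0.5 1.4] t26.81
yaw-0.058 Mz0.018 J-0.135 [-0.4 -1.5  0.6] off [0.63 0.9 ] t27.41
yaw0.062 Mz-0.044 J-0.167 [-0.7 -2.   0.5] off [0.56 0.44] t28.01
yaw0.182 Mz-0.038 J-0.169 [-0.8 -1.9 -0.1] off [0.36 0.06] t28.61
yaw0.302 Mz-0.020 J-0.171 [-1.6 -1.4 -0.1] off [ 0.19 -0.32] t29.21
yaw0.422 Mz-0.053 J-0.173 [-1.8 -1.4 -0.3] off [-0.15 -0.71] t29.81
yaw0.542 Mz-0.057 J-0.167 [-0.6 -0.  -0.9] off [-0.45 -0.91] t30.41
yaw0.662 Mz-0.023 J-0.164 [ 0.9  0.9 -1.2] off [-0.49 -0.8 ] t31.01
yaw0.782 Mz-0.011 J-0.166 [ 0.4  0.1 -0.3] off [-0.33 -0.68] t31.61
```

View pics/t2z.png

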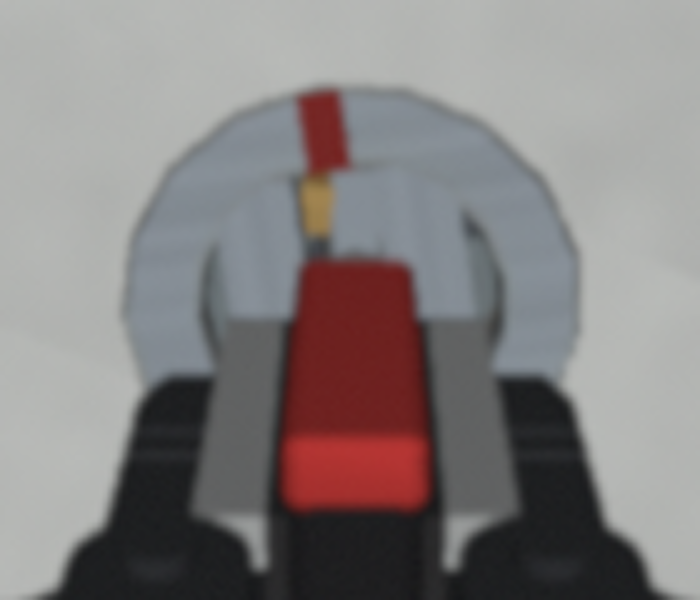

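Seen past the head at yaw 0.80, the mark spans (320,93) to (328,168) in the zoomed picture and the ring edges are at x = 124 and 578. A little more anticlockwise is needed.

Run:
```python
from h import *
f=dict(np.load("w2.npz"))
im=f["frame"]
def W(u,v): return onz(f,[[190+(u+.5)/5-.5,170+(v+.5)/5-.5]],.072,f["T"])[0][:2]
# ring outline points -> circle fit
pts=np.array([W(*p) for p in [(124,300),(135,235),(170,167),(240,108),(335,86),(410,90),(485,125),(545,185),(578,265),(578,310)]])
A=np.c_[2*pts,np.ones(len(pts))];s=np.linalg.lstsq(A,(pts**2).sum(1),rcond=None)[0];c=s[:2];print("c",c,"r",np.sqrt(s[2]+c@c))
for p in [(320,93),(323,130),(328,168),(316,205)]:
    d=W(*p)-c;print(p,np.linalg.norm(d),np.arctan2(d[1],d[0]))
d=W(320,93)-W(328,168);print("stripe",np.arctan2(d[1],d[0]),f["T"][:2,3])
```

```text
c [ 0.57460707 -0.06381467] r 0.023313977925010984
(320, 93) 0.022563746969167072 0.9373752124027979
(323, 130) 0.018730602024374907 0.9509415141179945
(328, 168) 0.014717316079694743 0.9596480652003916
(316, 205) 0.011184206840103373 1.1250398308753484
stripe 0.8956458049431781 [ 0.62332548 -0.01462879]
```

Run:
```python
from turn import *
*off,yaw=np.load("st.npy");off=np.array(off)
for yaw in (.86,.92,.96):
    p,r=pose(yaw,off=off,zt=.0939);move_straight(p,r,v=.03);M,F,J,o=mz(4)
    off=off+np.clip(.00012*F[:2],-.0003,.0003)
hold(.15);M,F,J,o=mz(6);print("yaw%.3f"%o["ee_rot"][2],"Mz%.3f"%M[2],F.round(1),"off",(off*1e3).round(2),"t%.2f"%o["clock"])
z=.0939
while z<.128:
    z+=.001 if z<.101 else .002
    p,r=pose(yaw,off=off,zt=z);move_straight(p,r,v=.015);M,F,J,o=mz(3)
    if z<.101 or abs(F[2])>1.5: print("z%.4f"%z,"act%.4f"%o["ee_pos"][2],F.round(1),M.round(2),"t%.2f"%o["clock"],flush=True)
    if F[2]<-5 or np.hypot(*F[:2])>8:print("stop");break
    off=off+np.clip(.0001*F[:2],-.0003,.0003)
np.save("st.npy",np.r_[off,yaw,z])
print(o["clock"],z,F)
f=grab_frame("side");cv2.imwrite("pics/lift.png",cv2.resize(f["frame"][150:280,180:320],None,fx=4,fy=4))
```

```text
yaw0.959 Mz-0.026 [-0.   0.4 -0.6] off [-0.33 -0.69] t33.16
z0.0949 act0.0949 [ 0.8 -0.3 -2. ] [ 0.04 -0.03 -0.03] t33.46
z0.0959 act0.0959 [-0.7  0.1 -2.2] [ 0.13  0.06 -0.03] t33.76
z0.0969 act0.0970 [-0.9  0.4 -1.4] [0.06 0.11 0.01] t34.06
z0.0979 act0.0980 [ 0.1 -0.1 -0.5] [0.08 0.1  0.  ] t34.36
z0.0989 act0.0990 [-0.8  0.7 -0.2] [ 0.08  0.08 -0.02] t34.66
z0.0999 act0.1000 [-0.9 -0.2  0. ] [0.11 0.12 0.  ] t34.96
z0.1009 act0.1010 [-0.4  0.3  0.1] [0.11 0.06 0.  ] t35.26
40.225 0.12990000000000002 [ 0.34339955 -0.07807605 -0.5405149 ]
```

View pics/lift.png

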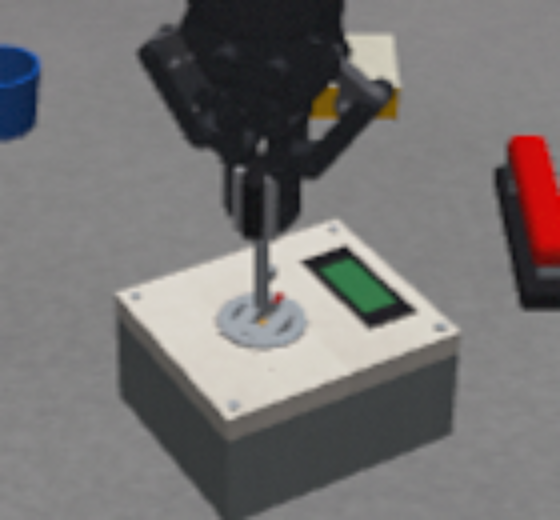

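The key is out: the side picture shows the bit clear above the ring, and the pull never exceeded about 2 N. Next is the pot position, then the carry.

Run:
```python
from turn import *
p,r=pose(.96,off=np.load("st.npy")[:2],zt=.2);move_straight(p,r,v=.15)
move_to([.451,.266,.2],[np.pi,0,.96]);hold(.2)
o=get_obs();print(o["clock"],o["ee_pos"])
f=grab_frame("wrist");np.savez("w3.npz",T=wT(o,f),**f);cv2.imwrite("pics/p3.png",f["frame"])
f=grab_frame("side");np.savez("s3.npz",**f);cv2.imwrite("pics/p3s.png",cv2.resize(f["frame"][90:200,120:240],None,fx=5,fy=5,interpolation=cv2.INTER_CUBIC))
```

```text
42.4333 [0.45156608 0.26529102 0.19991679]
```

View pics/p3.png

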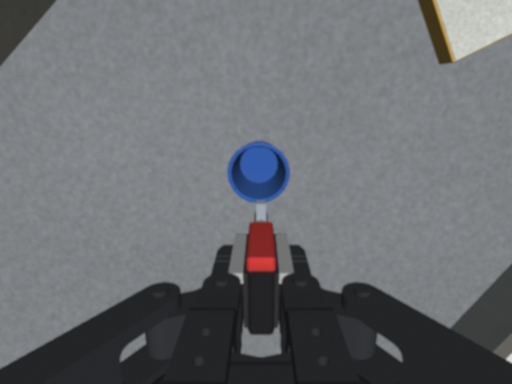

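View pics/p3s.png

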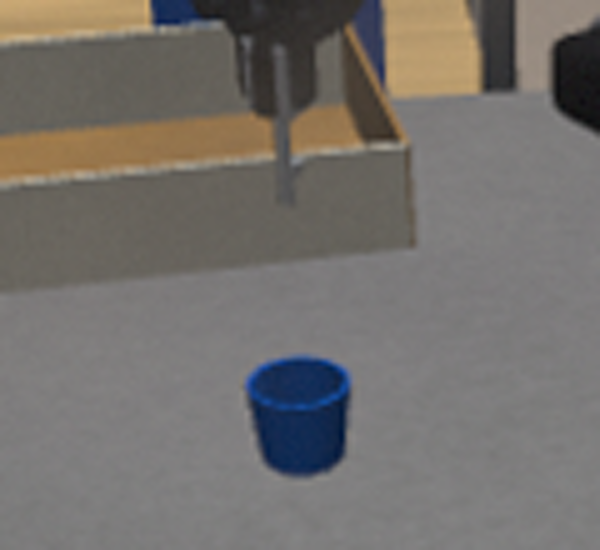

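The wrist view shows the pot rim centred at about (259,171). In the zoomed side view the rim centre is at (299,383) and the key tip at (287,203).

Run:
```python
from h import *
w=dict(np.load("w3.npz"));s=dict(np.load("s3.npz"));t=dict(np.load("top0.npz"))
h=cv2.cvtColor(w["frame"],cv2.COLOR_BGR2HSV);b=((h[...,0]>100)&(h[...,0]<130)&(h[...,1]>130)).astype(np.uint8)
b[:120]=0;b[215:]=0;cs=max(cv2.findContours(b,0,1)[0],key=cv2.contourArea);e=cv2.fitEllipse(cv2.convexHull(cs));print(e)
print("wrist",onz(w,[e[0]],.046,w["T"]))
z=lambda u,v:[120+(u+.5)/5-.5,90+(v+.5)/5-.5]
print("side rim",onz(s,[z(299,383)],.046),"side tip@.150",onz(s,[z(287,203)],.150))
b=t["frame"];h=cv2.cvtColor(b,cv2.COLOR_BGR2HSV);m=((h[...,0]>100)&(h[...,0]<130)&(h[...,1]>130)).astype(np.uint8);m[:235]=0;m[280:]=0;m[:,:140]=0
cs=max(cv2.findContours(m,0,1)[0],key=cv2.contourArea);e=cv2.minEnclosingCircle(cs);print(e,onz(t,[e[0]],.046))
```

```text
((258.1395263671875, 171.97576904296875), (59.51993942260742, 60.625694274902344), 87.91414642333984)
wrist [[0.45009347 0.2677052  0.046     ]]
side rim [[0.45201456 0.26895459 0.046     ]] side tip@.150 [[0.45296227 0.27006321 0.15      ]]
((163.14178466796875, 257.4328308105469), 11.25621223449707) [[0.45048985 0.26511604 0.046     ]]
```

Run:
```python
from turn import *
x,y=.4505,.2655;r=[np.pi,0,.96]
move_straight([x,y,.105],r,v=.12)
M0,F0,_,_=mz(5);print(F0.round(2),M0.round(2))
z=.105
while z>.0552:
    z-=.005 if z>.061 else .001
    move_straight([x,y,z],r,v=.06);M,F,J,o=mz(3);d=F-F0
    if np.linalg.norm(d)>1 :print("z%.4f"%z,d.round(1),(M-M0).round(2),flush=True)
    if d[2]>2 or np.hypot(*d[:2])>2.5:print("contact");break
print(o["clock"],z,o["ee_pos"])
f=grab_frame("side");cv2.imwrite("pics/in.png",cv2.resize(f["frame"][90:200,120:240],None,fx=5,fy=5,interpolation=cv2.INTER_CUBIC))
```

```text
[ 0.06 -0.03 -0.62] [ 0.02 -0.01 -0.01]
z0.0550 [-0.9 -0.3  5.8] [-0.1   0.17  0.  ]
contact
47.7417 0.05499999999999996 [0.45069869 0.26557282 0.05542112]
```

View pics/in.png

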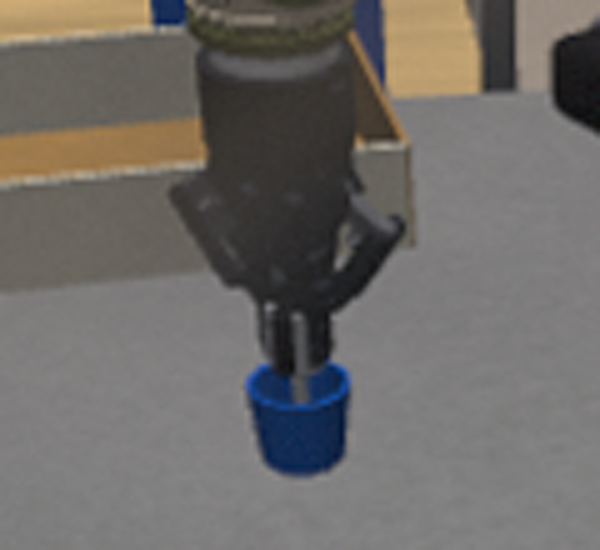

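The tip reached the pot floor at the predicted height. Releasing now.

Run:
```python
from turn import *
r=[np.pi,0,.96]
move_straight([.4506,.2655,.0558],r,v=.02)
move_gripper(.25);hold(.3);show("open.25")
f=grab_frame("side");cv2.imwrite("pics/rel.png",cv2.resize(f["frame"][90:200,120:240],None,fx=5,fy=5,interpolation=cv2.INTER_CUBIC))
move_gripper(1.0);hold(.2);show("open1")
f=grab_frame("wrist");cv2.imwrite("pics/relw.png",f["frame"])
```

```text
open.25 t48.70 p [0.4506 0.2655 0.0558] r [-3.142 -0.     0.96 ] F [-0.26  0.42  0.18] M [ 0.006 -0.018  0.014] op 0.25 j6 0.917
open1 t49.67 p [0.4506 0.2655 0.0558] r [-3.142  0.     0.96 ] F [ 0.15  0.3  -0.24] M [ 0.005 -0.014 -0.013] op 0.996 j6 0.917
```

View pics/relw.png

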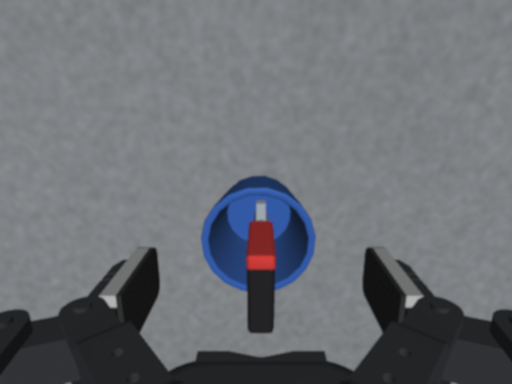

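View pics/rel.png

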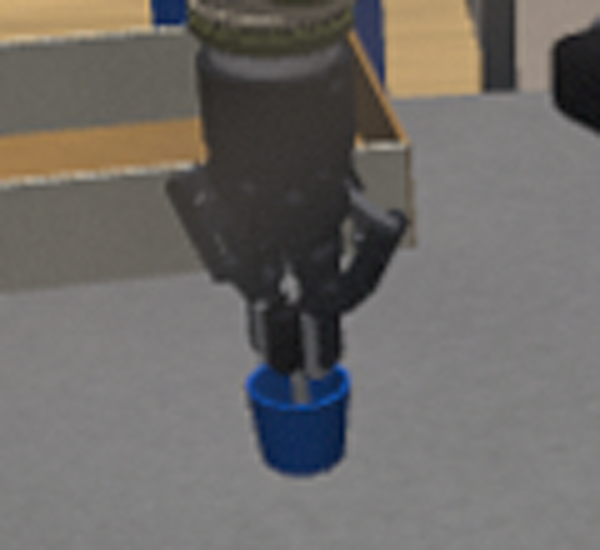

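Key is upright and untouched, with the pads wide open either side of it. I'll retreat straight up and check.

Run:
```python
from turn import *
r=[np.pi,0,.96]
move_straight([.4506,.2655,.22],r,v=.08);hold(.5)
for n in("wrist","side","top"):
    f=grab_frame(n);cv2.imwrite(f"pics/fin_{n}.png",f["frame"])
s=cv2.imread("pics/fin_side.png");cv2.imwrite("pics/fin_sz.png",cv2.resize(s[100:200,130:230],None,fx=5,fy=5,interpolation=cv2.INTER_CUBIC))
print(get_obs()["clock"])
```

```text
52.5917
```

View pics/fin_sz.png

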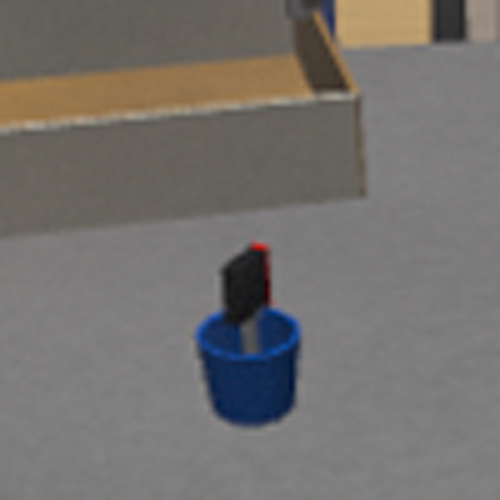

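View pics/fin_side.png

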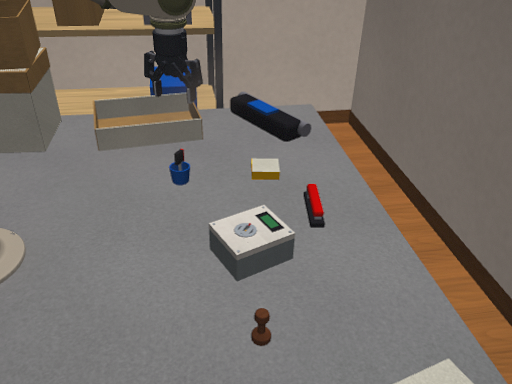

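The key stands, leaning slightly, in the upright pot at (180,173). The notes, stapler and stamp are where they were. One more picture to check it's at rest, then I'll hand in.

Run:
```python
from rig import *;import cv2,numpy as np
a=grab_frame("side")["frame"];hold(1.0);b=grab_frame("side")["frame"]
k=cv2.absdiff(cv2.GaussianBlur(a,(3,3),0),cv2.GaussianBlur(b,(3,3),0))[140:190,165:200];print("maxdiff",k.max())
if k.max()<40: close_job();print("handed in")
```

```text
maxdiff 4
the job is handed in; nothing more can be done
handed in
```

The key is standing shank-down in the blue pot, released, and the job is handed in after about 54 of the 72 s.

- **Stop:** I turned the key clockwise until the torque, with side load near zero, had risen steadily to about 0.08–0.13 N m above the drag. I put that at roughly 7–11 N on the spring stop; this is inferred from the wrist moment, since the stop force can't be read directly.
- **Release and draw:** I turned it back to yaw 0.96, against a mark measured at about 0.95. It came out with no more than about 2 N of pull.
- **Pot:** The tip met the pot floor at the expected height with about 6 N, so I eased off slightly and opened the gripper fully before backing away upwards.

**Last checks:** In the final side picture the key leans slightly in the upright pot, and two frames 1 s apart showed no movement. The stamp, stapler and note block look unmoved in that picture; I did not measure them again.

**What disagreed:**
- The lock axis differed by 1–3 mm between views.
- The key leaned about 3 mm at the start.
- My first axis estimate built up to about 8 N of side load while turning clockwise, before I corrected it by force feedback. The joint-6 effort also turned out to include the joint's own friction, so I relied on the wrist moment for the final stop estimate.

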